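# Collapse the leaning telescopic prop on its bench stand

### The job

Close up the telescopic prop that leans in the green bench stand, innermost tube first: press the red cap down along the tubes until the inner tube has clicked fully home in the middle tube, while the yellow catch still holds the middle tube up. Then swing the yellow catch aside, clear of the black collar, and press the middle tube into the blue outer tube until it is fully home, hard against the stop hidden inside; press firmly but do not ram either tube. Leave the catch swung aside and both tubes home, and do not disturb the other parts on the bench.

Things in the scene. Friction and masses are not known exactly. Their poses are not given: they have to be found in the camera images.
- stand: Green bench stand, fixed to the table. Base plate 200 x 320 x 12 mm, origin at the centre of its underside, z up. It carries the prop: blue outer tube, middle tube, inner tube, all on one axis that leans 26 degrees from vertical towards the stand's -x (roughly towards the robot).
- axis_base (a point): Where the tubes' axis starts, 70 mm above the stand's origin. In the stand's frame 'up the tubes' is a = (-0.438, 0, 0.899); c = (0.899, 0, 0.438) is square to it, away from the robot and up. s below is the distance from this point along a.
- outer_rim (a point): Centre of the upper rim of the fixed blue outer tube (48 mm diameter), s = 100 mm. A dark side post 12 mm thick runs beside it, parallel, at stand y = +45 mm, up to s = 152 mm.
- crossbar (a point): Middle of the stand's green crossbar, 20 mm thick, along the stand's y, 352 mm up, at stand x = -32 mm; its posts stand at y = +-150 mm. It hangs over the collapsed prop, in the way of an upright tool. A tool held along the tubes passes, with the gripper's slim side towards the bar (fingers closing along the stand's y).
- middle_slide (a joint): Middle tube: aluminium, 32 mm thick, black collar on top. Value in m: gap between the collar's underside and the outer tube's rim. Starts at 0.0605 to 0.064; at 0.060 the collar rests on the catch. Fully home the gap is 0.001 to 0.031, set by a stop screw hidden inside. Stays where left; with the catch away 1 to 5 N moves it, less than the inner tube needs.
- foot_squeeze (a joint): Sprung foot at the lower end of the middle tube, hidden in the outer tube. Value in m: 0 = free; it is squeezed to 0.005 (hard) as the tube lands on the stop screw, and that is the middle tube's home. The screw's height differs each time and cannot be seen or read. The foot's spring resists with up to 4 N; once squeezed it stays so, held by the tube's friction.
- foot: That sprung foot, 24 mm diameter, 5 mm tall, riding with the middle tube; origin at the centre of its top, 90 mm below the collar's underside. More than 75 N on it crushes it.
- inner (a joint): Inner tube: steel, 20 mm thick, red cap on top. Value in m: 0 = fully home, cap on the black collar (hard stop); starts 0.05 to 0.08 out. Stays where left. Slides at 3 to 5 N; about 10 mm before home a ring on it meets a sprung ball in the collar: about 15 N pushes past, and 4 mm before the stop it snaps in and is held. Short of the snap it is not home.
- cap_top (a point): Centre of the flat top of the red cap (40 mm diameter, 22 mm tall), on the tubes' axis. Moves with the inner tube: s = 136 mm + joint middle_slide + joint inner.
- collar_top (a point): Centre of the black collar's upper face, on the tubes' axis, s = 114 mm + joint middle_slide.
- middle: The middle tube with its black collar, 52 mm diameter, 14 mm thick; origin at the centre of the collar's underside, z up the tubes.
- catch_hinge (a joint): Yellow swing catch on the side post; pivot parallel to the tubes at stand y = +45 mm. Rad: starts 0 to 0.2, nose under the black collar; grows to 1.4 (stop) as the nose swings to the c side, away from the robot, and its handle pin comes to the -c side, towards the robot. Beyond 0.8 the nose is clear. Stays where left; 1 to 3 N at the pin turns it.
- catch: The yellow catch: arm 10 mm wide, 8 mm thick, s = 152 to 160 mm; origin on its pivot at s = 152 mm, z up the tubes. Nose 27 mm long towards the tubes, handle arm 46 mm long the other way. More than 90 N between collar and arm bends it.
- catch_pin (a point): Top centre of the catch's yellow handle pin (12 mm diameter, 32 mm tall, parallel to the tubes), 40 mm from the pivot axis. With the catch at 0 it is at stand y = +85 mm, c = 0, s = 192 mm.
- bush: Black rubber ring, 38 mm across, 18 mm tall, on the base plate; loose bystander, to be left alone. Origin under its middle.
- cone_nut: Brass cone nut, 34 mm across, 28 mm tall, on the base plate; loose bystander, to be left alone. Origin under its middle.
- hub: Bright wheel hub, flange 110 mm across, 105 mm tall; loose bystander, to be left alone. Origin under its middle.
- spool: Blue spool, 80 mm across, 92 mm tall; loose bystander, to be left alone. Origin under its middle.
- driver: Screwdriver lying on the bench; loose bystander, to be left alone. Origin under its middle.
- grease_can: Grey can, 66 mm across, 95 mm tall; loose bystander, to be left alone. Origin under its middle.
- spare_prop: Spare prop, already collapsed, lying on the bench, 136 mm long, 48 mm thick; loose bystander, to be left alone. Origin under its middle.

How it is judged:
By the outcome, as a careful person would: the job done as asked, in the order asked, and still so for the second after the job is handed in, with the robot touching nothing.
It also fails if it takes over 45 s, if anything falls off the work surface, if the arm or the gripper's body presses on something with over 40 N, if the wrist force passes 120 N, or if a joint passes its speed limit or range.

### The arm

A 6-joint arm with a two-finger parallel gripper is mounted at the origin on the work surface. World frame = base frame: x ahead of the robot, y to its left, z up, the work surface at z = 0. Lengths are in mm, angles in rad, forces in N, time in s.
With the tool pointing down it reaches from about 275 to 1000 mm from the base axis. Payload 8.4 kg.
Tool frame: the origin (TCP) lies midway between the tips of the shut fingers; the grasp point (between the pads) lies 19 mm behind it; z points along the fingers, y is the line along which they close (so a half turn about z gives the same grasp; the last joint's range is limited). The gripper opens to 85 mm and grips with 20 to 120 N. Pads are 22 mm wide; open, the fingers measure 114 mm over their backs; the gripper's body (76 mm by 85 mm) begins 54 mm behind the grasp point. The pads swing forward as they close: fully open they stand 13 mm farther back than shut.
Start: joints at [-1.104, 0.353, 1.633, -0, 1.155, -0.002], TCP at [282.384, -557.572, 192.881] pointing down, gripper open.
Joint ranges: [-2.63, 2.63], [-0.92, 2.1], [0.06, 2.66], [-1.3, 4.44], [0, 2.69], [-3.02, 3.02]. Speed limits (rad/s): [2.22, 2.22, 2.79, 3.14, 3.14, 3.14].

### API

Orientations are given as [roll, pitch, yaw] about the fixed x, y, z axes, in that order (R = Rz(yaw) Ry(pitch) Rx(roll)).
In Python, from rig import r gives the robot as it stands.
- The arm moves only by the tool servo_tool, never from a script. Its argument "deltas" is a list of rows, each an object of numbers: "x", "y", "z": the shift along the world's x, y, z in mm; "rx", "ry", "rz": the turn, a rotation vector about the world's x, y, z in rad; "gripper": the gripper's target within -1 to 1 (fully open at 1, half-way at 0, shut at -1). A call has 1 to 10 rows; each row is the pose to reach, as a shift and turn from the pose commanded when the call began; what a row does not reach only later rows make up. A row lasts 1/10 s, in which the tool goes at most 50 mm and 8.59 degrees, less where a joint would pass 70% of its speed; a pose out of reach is approached as far as the arm can. A call with a gripper value outside its range is refused whole. The fingers move at their own pace and stop on an object; "newtons" is the grip in N (left out, the last holds). Time passes only in rows, so rows that repeat a pose let the fingers close. It gives the time, the measured TCP pose, the force, the opening and the grip force at its end, in the units of the state.
- r.sense(): the state, without advancing time (a new reading comes with each control period).
- r.grab_frame(name): name is "side" or "top"; returns the picture (480x640x3 uint8, blue, green, red); there is no depth.
- r.camera_params(name): a dict with "mtx" (3x3 intrinsics, pixels), "D" ([k1, k2, p1, p2, k3] as OpenCV has them; the pictures are not rectified), "eye" and "orientation" of the camera in the world. Camera axes: x right, y down, z forward; pixel columns grow to the right and rows downward; lengths in mm; the calibration is good to about 2 mm. A picture is of the moment at which its call begins. camera_params takes no time and is no camera call.
- r.sign_off(): hands the job in; it is judged then, once.
Trained networks look in the newest picture that a camera, given by its name, has taken for a name from the list of things; names that differ only in an ending like _2 or _b are one class to them, and where a whole thing is asked for, a point or a joint stands for the part that bears it (a point fixed in the world has none). Each returns a list of dicts, best first, with "conf" (0 to 1); they miss things now and then, are a little off and sometimes report something else, mostly with a low value. They report only what shows in the picture. A call takes as long as a camera call.
- r.recognise(name, camera): "box" ([left, top, width, height] in pixels, round what is visible of it).
The state is a dict: "clock": time; "qpos": joint angles; "qvel": joint speeds; "joint_efforts": joint torques, N m; "eef_pos": TCP position; "tcp_rot": TCP orientation; "contact_force": force on the tool from outside, world axes, zero at the start; "wrist_torque": the same for the moment, N m; "opening": opening from 0.0 (shut) to 1.0 (fully open); "grasp_force": force on a finger pad.
Only numpy, scipy, OpenCV 4.12 (cv2) and the standard library are available. Lean on these libraries where they do the work, as an engineer would, in place of code of your own. Each camera call takes 0.05 s, during which the arm holds its last target. There are 200 camera calls.

## Working session

There is one attempt and no reset: what is moved stays moved. The work goes in short steps, Python scripts to look and compute and a tool call to move; the robot and the scene stay as the last step left them, time stands still between calls to the robot, and variables do not carry over. Pictures are saved under pics/ and viewed, at most 10 in all, crops included, and the job is handed in when it is done.

Besides the shell and the picture viewer there is one more tool, called as a command line: name --argument value ..., lists and objects as JSON in quotes. servo_tool: Moves the arm, as the interface text tells. Its arguments: {"type":"object","properties":{"deltas":{"type":"array","items":{"type":"object","properties":{"x":{"type":"number"},"y":{"type":"number"},"z":{"type":"number"},"rx":{"type":"number"},"ry":{"type":"number"},"rz":{"type":"number"},"gripper":{"type":"number"}}}},"newtons":{"type":"number"}},"required":["deltas"]}

```bash
mkdir -p pics; python3 - <<'E'
from rig import r
import cv2, numpy as np
np.set_printoptions(precision=4,suppress=True)
print(r.sense())
for c in("side","top"):
    im=r.grab_frame(c); cv2.imwrite(f"pics/{c}0.png",im); print(c,r.camera_params(c))
    for n in("stand","cap_top","middle","catch","catch_pin","inner"):
        try: print(n,r.recognise(n,c)[:2])
        except Exception as e: print(n,e)
E
```

```text
{'clock': 0.0, 'qpos': array([-1.1044,  0.3537,  1.6341, -0.    ,  1.1552, -0.0024]), 'qvel': array([-0.0006,  0.0015,  0.0012,  0.0009, -0.0001,  0.002 ]), 'joint_efforts': array([ -0.0017, -60.5248, -34.2063,   0.0002,   0.0096,   0.    ]), 'eef_pos': array([ 282.1153, -557.089 ,  192.1356]), 'tcp_rot': array([-3.1401,  0.    ,  0.4688]), 'contact_force': array([ 0.2235,  0.443 , -0.0091]), 'wrist_torque': array([-0.0112,  0.0481,  0.0162]), 'grasp_force': 0.0, 'opening': 1.0034593928072713}
side {'mtx': array([[444.1851,   0.    , 324.9617],
       [  0.    , 444.1851, 242.3026],
       [  0.    ,   0.    ,   1.    ]]), 'D': array([-0.1042,  0.    ,  0.    ,  0.    ,  0.    ]), 'eye': array([1121.4567,  638.5168,  782.4561]), 'orientation': array([-2.1495, -0.0136,  2.3712])}
stand [{'box': [212.4, 199.1, 164.4, 245.5], 'conf': 0.92}]
cap_top [{'box': [310.1, 229.7, 26.4, 46.6], 'conf': 0.58}, {'box': [296.7, 231.9, 41.8, 83.9], 'conf': 0.49}]
middle []
catch [{'box': [315.3, 286.9, 38.3, 16.5], 'conf': 0.51}]
catch_pin [{'box': [315.7, 285.8, 38.1, 16.2], 'conf': 0.76}]
inner [{'box': [306.9, 226.8, 32.0, 54.0], 'conf': 0.64}, {'box': [314.9, 283.5, 35.9, 24.7], 'conf': 0.57}]
top {'mtx': array([[561.9165,   0.    , 320.7052],
       [  0.    , 561.9165, 239.471 ],
       [  0.    ,   0.    ,   1.    ]]), 'D': array([0.04, 0.  , 0.  , 0.  , 0.  ]), 'eye': array([ 329.9818,   11.1117, 1549.6598]), 'orientation': array([-2.9932, -0.0128, -1.5757])}
stand [{'box': [195.6, 152.2, 145.4, 82.1], 'conf': 0.87}]
cap_top [{'box': [262.8, 194.1, 18.5, 22.3], 'conf': 0.76}, {'box': [236.5, 192.8, 25.5, 17.4], 'conf': 0.47}]
middle [{'box': [260.4, 183.6, 22.9, 33.3], 'conf': 0.68}]
catch [{'box': [236.5, 194.4, 24.0, 15.6], 'conf': 0.72}]
catch_pin [{'box': [232.6, 192.2, 28.2, 13.7], 'conf': 0.52}]
inner [{'box': [262.8, 194.3, 18.4, 22.5], 'conf': 0.57}]
```

```bash
python3 - <<'E'
import cv2
a=cv2.imread("pics/side0.png");b=cv2.imread("pics/top0.png")
cv2.imwrite("pics/s1.png",cv2.resize(a[190:450,190:400],None,fx=2.3,fy=2.3,interpolation=2))
cv2.imwrite("pics/t1.png",cv2.resize(b[120:270,160:360],None,fx=4,fy=4,interpolation=2))
E
```

```text
(no output)
```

View pics/s1.png

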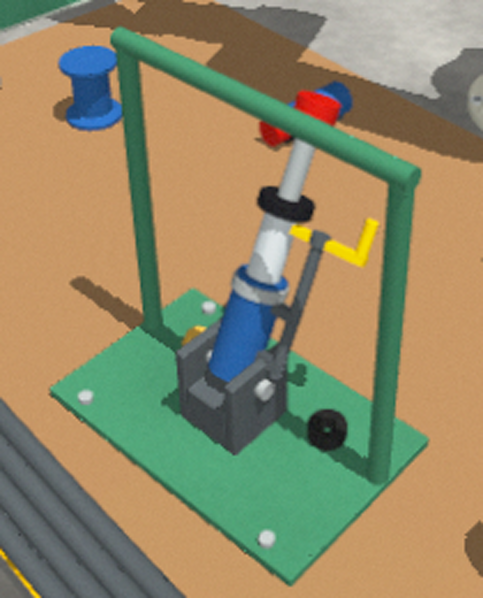

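View pics/t1.png

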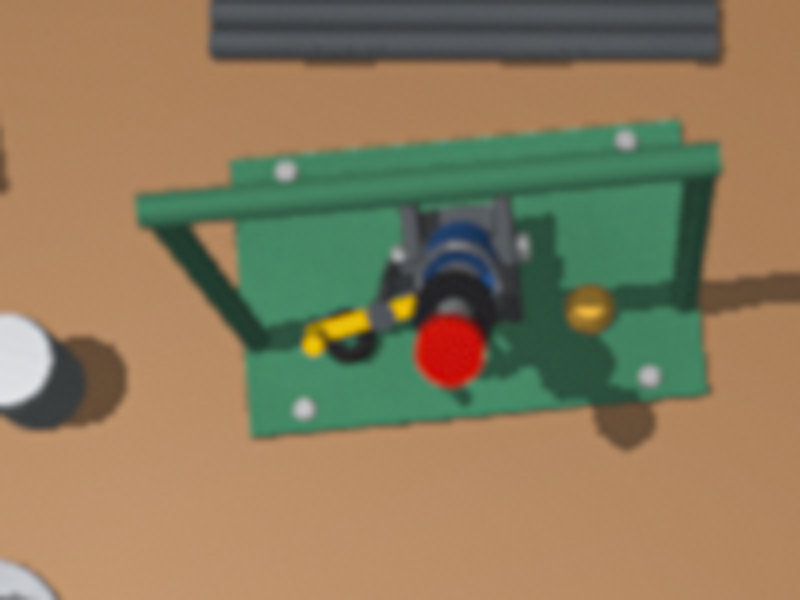

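View pics/side0.png

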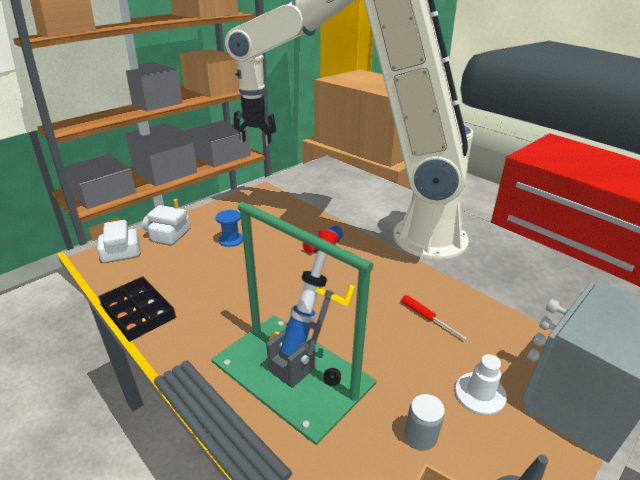

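```bash
cat > h.py <<'E'
from rig import r
import cv2, numpy as np
from scipy.spatial.transform import Rotation as R
from scipy.optimize import least_squares
np.set_printoptions(precision=4,suppress=True)
P={c:r.camera_params(c) for c in("side","top")}
def proj(c,X):
    p=P[c]; Rc=R.from_euler('xyz',p['orientation']).as_matrix().T
    o,_=cv2.projectPoints(np.atleast_2d(X).astype(float),Rc,-Rc@p['eye'],p['mtx'],p['D']); return o[:,0]
a=np.array([-.438,0,.899]); c_=np.array([.899,0,.438]); y_=np.array([0,1.,0])
def W(p,X): return R.from_euler('z',p[2]).apply(X)+[p[0],p[1],0]
def ax(s,c=0,y=0): return np.array([0,0,70.])+s*a+c*c_+y*y_
def pin(h,top=192): return ax(top,-40*np.sin(h),45+40*np.cos(h))
E
cat > fit.py <<'E'
from h import *
C=[[100,160,12],[100,-160,12],[-100,-160,12],[-100,160,12]]
top=[(217.5,160),(330.5,150),(337,218.2),(223,229.5)]; side=[(316.5,443),(211.7,360),(272.6,316),(376,381.3)]
def f(p):
    S=np.array(C+[ax(136+p[3]),pin(p[4])]);w=W(p,S)
    return np.r_[(proj('top',w)-(top+[(272.5,208),(238.2,206.2)])).ravel(),(proj('side',w)-(side+[(328.3,232),(351.7,286.5)])).ravel()]
q=least_squares(f,[500,50,0.05,120,.1],x_scale=[100,100,.1,50,.1],loss='soft_l1')
print(q.x,q.cost);print(f(q.x).reshape(-1,2))
p=q.x
print('cap',W(p,ax(136+p[3])),'a',R.from_euler('z',p[2]).apply(a),'pin',W(p,pin(p[4])))
E
python3 fit.py
```

```text
[704.1781 115.8736   0.0982 134.7882   0.1911] 13.657457913441952
[[-1.8594 -0.4532]
 [-1.8069 -1.2085]
 [-0.7681 -0.3184]
 [-1.7795 -0.1963]
 [-0.973   0.0614]
 [-0.8721  0.3015]
 [-0.6948 -1.8328]
 [-1.3981 -2.3806]
 [ 0.3809 -2.6502]
 [ 0.2201 -2.7071]
 [-0.4952 -0.1089]
 [-0.5826 -1.7055]]
cap [586.1448 104.2401 313.4386] a [-0.4359 -0.043   0.899 ] pin [605.4239 190.8203 239.28  ]
```

```bash
python3 - <<'E'
from h import *
p=[704.18,115.87,.0982]
t=W(p,ax(136+134.8+60));print(t, t-[282.38,-557.57,192.88])
Rt=R.from_euler('xyz',[np.pi,-.4534,.0982]);R0=R.from_euler('xyz',[-3.1401,0,.4688])
print((Rt*R0.inv()).as_rotvec(),Rt.as_matrix())
E
```

```text
[559.9876 101.6646 367.3892] [277.6076 659.2346 174.5092]
[ 0.1261 -0.4382 -0.3645] [[ 0.8946  0.098   0.4359]
 [ 0.0881 -0.9952  0.0429]
 [ 0.438   0.     -0.899 ]]
```

servo_tool --deltas '[{"z":45,"gripper":-1},{"x":15,"y":30,"z":85,"gripper":-1},{"x":30,"y":70,"z":115,"gripper":-1},{"x":50,"y":110,"z":140,"gripper":-1,"rz":-0.1,"ry":-0.1,"rx":0.03},{"x":70,"y":150,"z":160,"rz":-0.2,"ry":-0.2,"rx":0.06},{"x":90,"y":195,"z":180,"rx":0.09,"ry":-0.3,"rz":-0.28},{"x":110,"y":235,"z":195,"rx":0.126,"ry":-0.438,"rz":-0.365},{"x":125,"y":280,"z":205,"rx":0.126,"ry":-0.438,"rz":-0.365},{"x":140,"y":325,"z":215,"rx":0.126,"ry":-0.438,"rz":-0.365},{"x":155,"y":370,"z":220,"rx":0.126,"ry":-0.438,"rz":-0.365}]'

```text
invalid input
```

servo_tool --deltas '[{"x":0,"y":0,"z":45,"rx":0,"ry":0,"rz":0,"gripper":-1},{"x":15,"y":30,"z":85,"rx":0,"ry":0,"rz":0,"gripper":-1},{"x":30,"y":70,"z":115,"rx":0,"ry":0,"rz":0,"gripper":-1},{"x":50,"y":110,"z":140,"rx":0.03,"ry":-0.1,"rz":-0.1,"gripper":-1},{"x":70,"y":150,"z":160,"rx":0.06,"ry":-0.2,"rz":-0.2,"gripper":-1},{"x":90,"y":195,"z":180,"rx":0.09,"ry":-0.3,"rz":-0.28,"gripper":-1},{"x":110,"y":235,"z":195,"rx":0.126,"ry":-0.438,"rz":-0.365,"gripper":-1},{"x":125,"y":280,"z":205,"rx":0.126,"ry":-0.438,"rz":-0.365,"gripper":-1},{"x":140,"y":325,"z":215,"rx":0.126,"ry":-0.438,"rz":-0.365,"gripper":-1},{"x":155,"y":370,"z":220,"rx":0.126,"ry":-0.438,"rz":-0.365,"gripper":-1}]' --newtons 60

```text
clock: 1.7
eef_pos: [437.3, -186.4, 414.3]
tcp_rot: [3.139, -0.455, 0.096]
contact_force: [0.9, -0.7, 0.1]
opening: 0.001
grasp_force: 0.0
```

servo_tool --deltas '[{"x":18,"y":48,"z":0,"rx":0,"ry":0,"rz":0,"gripper":-1},{"x":36,"y":94,"z":0,"rx":0,"ry":0,"rz":0,"gripper":-1},{"x":54,"y":140,"z":0,"rx":0,"ry":0,"rz":0,"gripper":-1},{"x":72,"y":186,"z":0,"rx":0,"ry":0,"rz":0,"gripper":-1},{"x":88,"y":230,"z":-5,"rx":0,"ry":0,"rz":0,"gripper":-1},{"x":102,"y":268,"z":-12,"rx":0,"ry":0,"rz":0,"gripper":-1},{"x":110,"y":288,"z":-19,"rx":0,"ry":0,"rz":0,"gripper":-1},{"x":110,"y":288,"z":-19,"rx":0,"ry":0,"rz":0,"gripper":-1}]'

```text
clock: 2.5
eef_pos: [547.2, 103.1, 392.5]
tcp_rot: [3.14, -0.451, 0.101]
contact_force: [-1.1, 0.1, -0.4]
opening: 0.002
grasp_force: 0.0
```

```bash
python3 - <<'E'
from h import *
s=r.sense();print(s['eef_pos'],s['tcp_rot'],s['qpos'],s['clock'],s['contact_force'])
a_=r.grab_frame('side');b=r.grab_frame('top')
t=s['eef_pos'];print(proj('side',t),proj('top',t))
u=cv2.resize(a_[170:320,250:390],None,fx=3.9,fy=3.9,interpolation=2)
v=cv2.resize(b[150:250,210:310],None,fx=4,fy=4,interpolation=2)
im=np.zeros((590,800,3),np.uint8);u=u[:585,:400*1] if 0 else cv2.resize(u,(400,428));im[:428,:400]=u;im[:400,400:]=v
cv2.imwrite('pics/c2.png',im)
E
```

```text
[547.2435 103.094  392.4932] [ 3.1403 -0.4511  0.1014] [ 0.2196 -0.162   1.8568 -0.0627  0.9994  1.7112] 2.5 [-1.118   0.0521 -0.3867]
[[342.2363 190.3149]] [[269.1398 218.6322]]
```

View pics/c2.png

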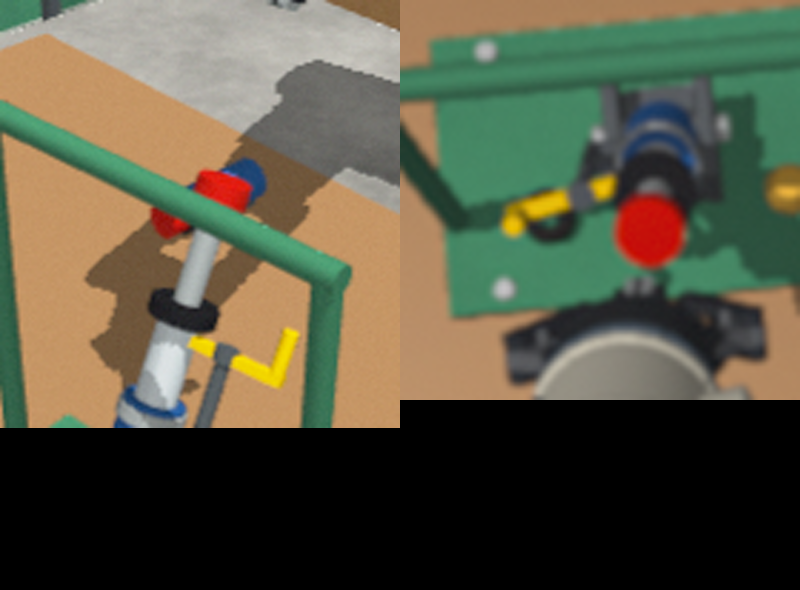

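```bash
python3 - <<'E'
from h import *
a_=r.grab_frame('side');cv2.imwrite('pics/s3raw.png',a_)
t=r.sense()['eef_pos'];q=tuple(int(round(4*(v-o))) for v,o in zip(proj('side',t)[0],(260,90)))
u=cv2.resize(a_[90:240,260:460],None,fx=4,fy=4,interpolation=2);cv2.drawMarker(u,q,(255,0,255),0,20,1)
cv2.imwrite('pics/s3.png',u)
E
```

```text
(no output)
```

View pics/s3.png

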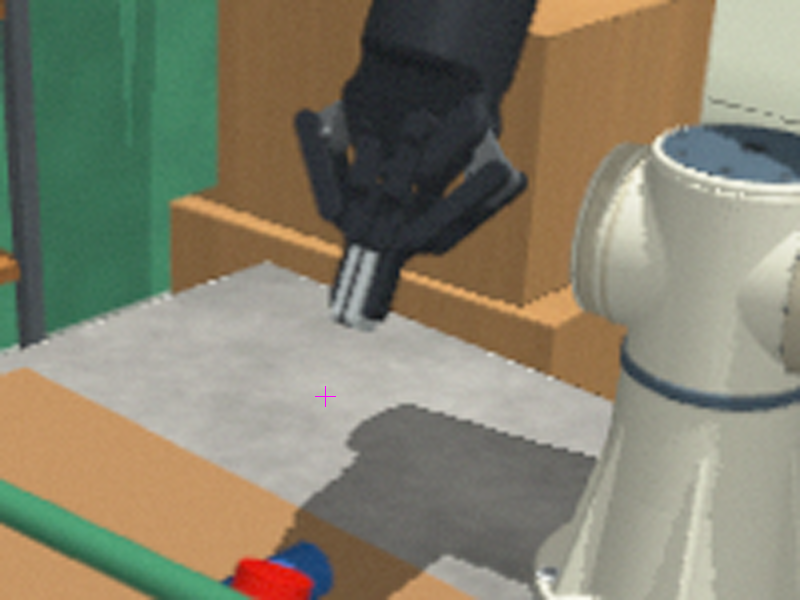

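```bash
python3 - <<'E'
from h import *
print(proj('side',[282.4,-557.5,192.9]),proj('side',[282.4,-557.5,232.9]),proj('top',[282.4,-557.5,192.9]))
# base of robot
print(proj('side',[0,0,0]))
t=np.array([547.2,103.1,392.5]);A=np.array([-.4359,-.0429,.899])
for k in(0,10,20,30,40,50):print(k,proj('side',t+k*A)[0],proj('top',t+k*A)[0])
b=cv2.imread('pics/side0.png')[90:165,210:300];cv2.imwrite('pics/s4.png',cv2.resize(b,None,fx=6,fy=6))
E
```

```text
[[256.0188 156.2181]] [[255.2579 145.2723]] [[553.436  343.2436]]
[[430.0659 236.6842]]
0 [342.254  190.3061] [269.1365 218.6521]
10 [343.7981 185.4351] [268.9877 219.9196]
20 [345.3481 180.5454] [268.8364 221.2079]
30 [346.904  175.6372] [268.6826 222.5177]
40 [348.4655 170.7109] [268.5262 223.8494]
50 [350.0327 165.7668] [268.3671 225.2035]
```

View pics/s4.png

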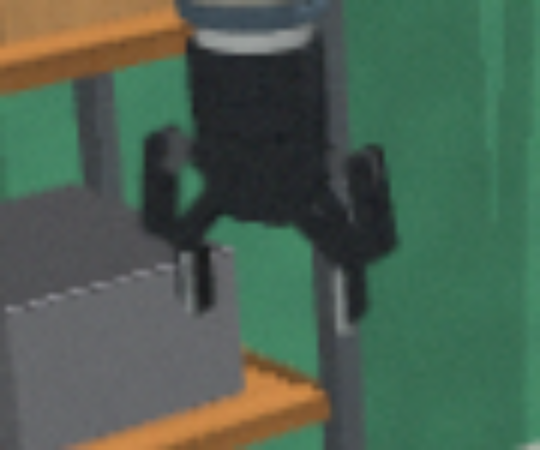

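servo_tool --deltas '[{"x":8.7,"y":0.9,"z":-18,"rx":0,"ry":0,"rz":0,"gripper":-1},{"x":17.4,"y":1.7,"z":-36,"rx":0,"ry":0,"rz":0,"gripper":-1},{"x":26.2,"y":2.6,"z":-54,"rx":0,"ry":0,"rz":0,"gripper":-1},{"x":30.5,"y":3,"z":-62.9,"rx":0,"ry":0,"rz":0,"gripper":-1},{"x":34.9,"y":3.4,"z":-71.9,"rx":0,"ry":0,"rz":0,"gripper":-1},{"x":37,"y":3.6,"z":-76.4,"rx":0,"ry":0,"rz":0,"gripper":-1},{"x":39.2,"y":3.9,"z":-80.9,"rx":0,"ry":0,"rz":0,"gripper":-1},{"x":41.4,"y":4.1,"z":-85.4,"rx":0,"ry":0,"rz":0,"gripper":-1}]'

```text
clock: 3.45
eef_pos: [589.1, 104.5, 308.9]
tcp_rot: [3.14, -0.454, 0.098]
contact_force: [-0.3, -0.7, 0.1]
opening: 0.003
grasp_force: 0.0
```

```bash
python3 - <<'E'
from h import *
s=r.sense();print(s['eef_pos'],s['tcp_rot'],s['clock'],s['contact_force'])
a_=r.grab_frame('side');b=r.grab_frame('top')
im=np.zeros((450,800,3),np.uint8);im[:]=0
im[:450,:400]=cv2.resize(a_[160:310,260:393],(400,450),interpolation=2);im[:400,400:]=cv2.resize(b[150:250,210:310],(400,400),interpolation=2)
cv2.imwrite('pics/c5.png',im)
E
```

```text
[589.1274 104.5248 308.8532] [ 3.1402 -0.4541  0.0977] 3.45 [-0.2507 -0.67    0.1178]
```

View pics/c5.png

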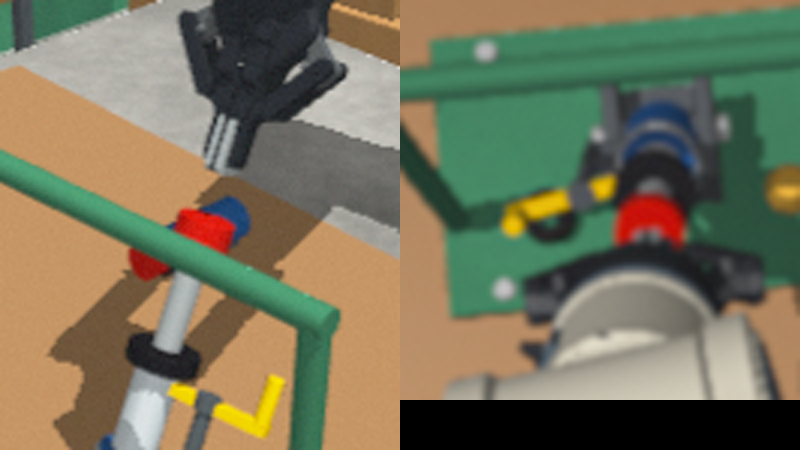

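servo_tool --deltas '[{"x":4.4,"y":-1.6,"z":-9,"rx":0,"ry":0,"rz":0,"gripper":-1},{"x":8.7,"y":-1.1,"z":-18,"rx":0,"ry":0,"rz":0,"gripper":-1},{"x":10.9,"y":-0.9,"z":-22.5,"rx":0,"ry":0,"rz":0,"gripper":-1},{"x":13.1,"y":-0.7,"z":-27,"rx":0,"ry":0,"rz":0,"gripper":-1},{"x":15.3,"y":-0.5,"z":-31.5,"rx":0,"ry":0,"rz":0,"gripper":-1},{"x":17.4,"y":-0.3,"z":-36,"rx":0,"ry":0,"rz":0,"gripper":-1},{"x":19.6,"y":-0.1,"z":-40.5,"rx":0,"ry":0,"rz":0,"gripper":-1},{"x":21.8,"y":0.1,"z":-45,"rx":0,"ry":0,"rz":0,"gripper":-1}]'

```text
clock: 4.35
eef_pos: [610.6, 104.6, 263.1]
tcp_rot: [3.14, -0.453, 0.098]
contact_force: [-3.6, -1.1, 2.9]
opening: 0.001
grasp_force: 2.0
```

servo_tool --deltas '[{"x":2.2,"y":0.2,"z":-4.5,"rx":0,"ry":0,"rz":0,"gripper":-1},{"x":4.4,"y":0.4,"z":-9,"rx":0,"ry":0,"rz":0,"gripper":-1},{"x":6.5,"y":0.6,"z":-13.5,"rx":0,"ry":0,"rz":0,"gripper":-1},{"x":8.7,"y":0.9,"z":-18,"rx":0,"ry":0,"rz":0,"gripper":-1},{"x":10.9,"y":1.1,"z":-22.5,"rx":0,"ry":0,"rz":0,"gripper":-1},{"x":13.1,"y":1.3,"z":-27,"rx":0,"ry":0,"rz":0,"gripper":-1},{"x":14.4,"y":1.4,"z":-29.7,"rx":0,"ry":0,"rz":0,"gripper":-1},{"x":15.3,"y":1.5,"z":-31.5,"rx":0,"ry":0,"rz":0,"gripper":-1}]'

```text
clock: 5.15
eef_pos: [625.9, 106.1, 231.6]
tcp_rot: [3.14, -0.453, 0.098]
contact_force: [-3.8, -1.0, 2.2]
opening: -0.001
grasp_force: 1.8
```

```bash
python3 - <<'E'
from h import *
s=r.sense();print(s['eef_pos'],s['tcp_rot'],s['clock'],s['contact_force'])
a_=r.grab_frame('side');b=r.grab_frame('top')
im=np.zeros((450,800,3),np.uint8);im[:]=0
im[:450,:400]=cv2.resize(a_[200:350,260:393],(400,450),interpolation=2);im[:400,400:]=cv2.resize(b[150:250,210:310],(400,400),interpolation=2)
cv2.imwrite('pics/c6.png',im)
E
```

```text
[625.9124 106.0949 231.5699] [ 3.1401 -0.4528  0.0977] 5.15 [-3.7973 -1.0035  2.2018]
```

View pics/c6.png

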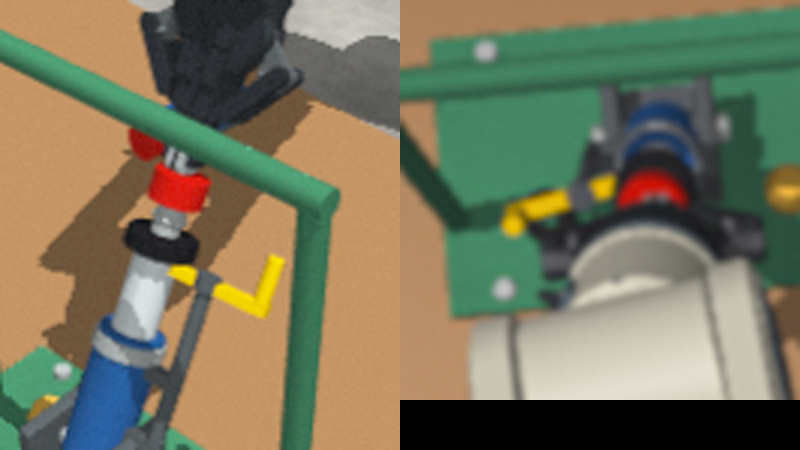

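servo_tool --deltas '[{"x":0.9,"y":0.1,"z":-1.8,"rx":0,"ry":0,"rz":0,"gripper":-1},{"x":1.7,"y":0.2,"z":-3.6,"rx":0,"ry":0,"rz":0,"gripper":-1},{"x":2.6,"y":0.3,"z":-5.4,"rx":0,"ry":0,"rz":0,"gripper":-1},{"x":3.5,"y":0.3,"z":-7.2,"rx":0,"ry":0,"rz":0,"gripper":-1},{"x":4.4,"y":0.4,"z":-9,"rx":0,"ry":0,"rz":0,"gripper":-1}]'

```text
clock: 5.75
eef_pos: [630.8, 106.7, 223.2]
tcp_rot: [3.14, -0.454, 0.098]
contact_force: [-0.5, 0.5, 4.0]
opening: 0.002
grasp_force: 1.8
```

servo_tool --deltas '[{"x":0.7,"y":0.1,"z":-1.4,"rx":0,"ry":0,"rz":0,"gripper":-1},{"x":1.3,"y":0.1,"z":-2.7,"rx":0,"ry":0,"rz":0,"gripper":-1},{"x":2.0,"y":0.2,"z":-4.1,"rx":0,"ry":0,"rz":0,"gripper":-1}]'

```text
clock: 6.05
eef_pos: [632.6, 106.8, 219.3]
tcp_rot: [3.14, -0.454, 0.098]
contact_force: [-5.8, -0.9, 12.9]
opening: 0.003
grasp_force: 6.9
```

servo_tool --deltas '[{"x":0.45,"y":0,"z":-0.9,"rx":0,"ry":0,"rz":0,"gripper":-1},{"x":0.9,"y":0.1,"z":-1.8,"rx":0,"ry":0,"rz":0,"gripper":-1},{"x":1.3,"y":0.1,"z":-2.7,"rx":0,"ry":0,"rz":0,"gripper":-1}]'

```text
clock: 6.35
eef_pos: [633.8, 106.9, 216.9]
tcp_rot: [3.14, -0.454, 0.098]
contact_force: [-2.5, -0.2, 7.5]
opening: 0.005
grasp_force: 4.0
```

servo_tool --deltas '[{"x":0.45,"y":0,"z":-0.9,"rx":0,"ry":0,"rz":0,"gripper":-1},{"x":0.9,"y":0.1,"z":-1.8,"rx":0,"ry":0,"rz":0,"gripper":-1},{"x":1.3,"y":0.1,"z":-2.7,"rx":0,"ry":0,"rz":0,"gripper":-1},{"x":1.75,"y":0.2,"z":-3.6,"rx":0,"ry":0,"rz":0,"gripper":-1}]'

```text
clock: 6.75
eef_pos: [635.4, 107.0, 212.4]
tcp_rot: [3.14, -0.453, 0.098]
contact_force: [0.8, -0.3, 1.0]
opening: 0.003
grasp_force: 0.3
```

servo_tool --deltas '[{"x":0.45,"y":0,"z":-0.9,"rx":0,"ry":0,"rz":0,"gripper":-1},{"x":0.9,"y":0.1,"z":-1.8,"rx":0,"ry":0,"rz":0,"gripper":-1},{"x":1.3,"y":0.1,"z":-2.7,"rx":0,"ry":0,"rz":0,"gripper":-1},{"x":1.3,"y":0.1,"z":-2.7,"rx":0,"ry":0,"rz":0,"gripper":-1}]'

```text
clock: 7.15
eef_pos: [635.8, 106.9, 210.7]
tcp_rot: [3.14, -0.452, 0.098]
contact_force: [-14.2, -1.7, 17.3]
opening: 0.002
grasp_force: 11.4
```

servo_tool --deltas '[{"x":0.3,"y":0,"z":-0.6,"rx":0,"ry":0,"rz":0,"gripper":-1},{"x":0.6,"y":0.1,"z":-1.2,"rx":0,"ry":0,"rz":0,"gripper":-1},{"x":0.6,"y":0.1,"z":-1.2,"rx":0,"ry":0,"rz":0,"gripper":-1}]'

```text
clock: 7.45
eef_pos: [636.1, 106.9, 210.3]
tcp_rot: [3.14, -0.453, 0.098]
contact_force: [-23.9, -4.0, 29.2]
opening: -0.003
grasp_force: 18.4
```

```bash
python3 - <<'E'
from h import *
p=[704.18,115.87,.0982]
c0=np.array([637.25,107.2,208.7])
off=np.array([636,107,210.5])-W(p,ax(156.)) ; print(off)
for s,c,y in[(190,0,0),(190,18,76),(134,18,76),(134,-5,74),(134,-12,68),(134,-20,62),(190,-20,62),(190,0,0)]:
    print(s,c,y,W(p,ax(s,c,y))-c0)
E
```

```text
[-0.1812 -2.171   0.256 ]
190 0 0 [-15.8891   0.5109  32.11  ]
190 18 76 [-7.2362 77.7313 39.994 ]
134 18 76 [ 17.1736  80.1361 -10.35  ]
134 -5 74 [ -3.2077  76.1185 -20.424 ]
134 -12 68 [ -8.8821  69.5304 -23.49  ]
134 -20 62 [-15.4512  62.8542 -26.994 ]
190 -20 62 [-39.8611  60.4494  23.35  ]
190 0 0 [-15.8891   0.5109  32.11  ]
```

servo_tool --deltas '[{"x":-9,"y":0,"z":18,"rx":0,"ry":0,"rz":0,"gripper":-1},{"x":-16,"y":0.5,"z":32,"rx":0,"ry":0,"rz":0,"gripper":-1},{"x":-12,"y":26,"z":36,"rx":0,"ry":0,"rz":0,"gripper":-1},{"x":-8,"y":54,"z":40,"rx":0,"ry":0,"rz":0,"gripper":-1},{"x":-7,"y":78,"z":40,"rx":0,"ry":0,"rz":0,"gripper":-1},{"x":-3,"y":78,"z":31,"rx":0,"ry":0,"rz":0,"gripper":-1},{"x":4,"y":79,"z":16,"rx":0,"ry":0,"rz":0,"gripper":-1},{"x":11,"y":79.5,"z":3,"rx":0,"ry":0,"rz":0,"gripper":-1},{"x":17,"y":80,"z":-10,"rx":0,"ry":0,"rz":0,"gripper":-1},{"x":17,"y":80,"z":-10,"rx":0,"ry":0,"rz":0,"gripper":-1}]'

```text
clock: 8.45
eef_pos: [653.5, 186.1, 195.6]
tcp_rot: [3.139, -0.449, 0.097]
contact_force: [0.8, -0.1, -0.3]
opening: 0.003
grasp_force: 0.0
```

```bash
python3 - <<'E'
from h import *
s=r.sense();print(s['eef_pos'],s['tcp_rot'],s['clock'],s['contact_force'])
a_=r.grab_frame('side');b=r.grab_frame('top')
im=np.zeros((450,800,3),np.uint8);im[:]=0
im[:450,:400]=cv2.resize(a_[220:345,290:401],(400,450),interpolation=2);im[:400,400:]=cv2.resize(b[150:250,210:310],(400,400),interpolation=2)
cv2.imwrite('pics/c7.png',im)
E
```

```text
[653.5149 186.1304 195.5739] [ 3.139  -0.4491  0.0974] 8.45 [ 0.822  -0.0898 -0.2855]
```

View pics/c7.png

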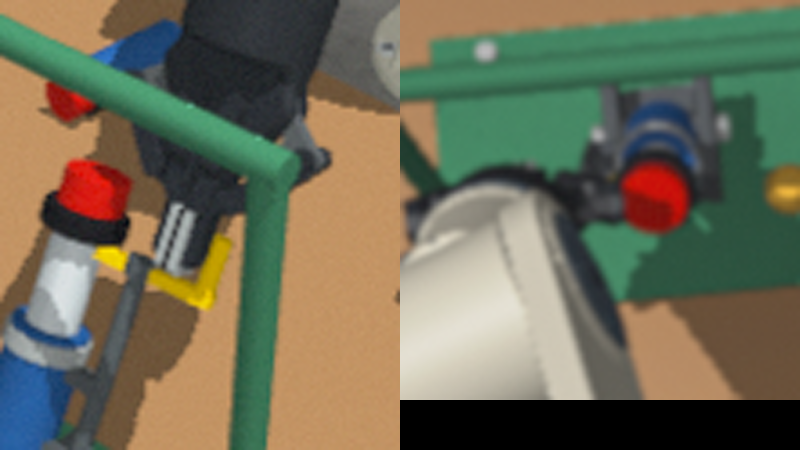

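servo_tool --deltas '[{"x":-7.6,"y":3.3,"z":-3.5,"rx":0,"ry":0,"rz":0,"gripper":-1},{"x":-11,"y":2.5,"z":-5.2,"rx":0,"ry":0,"rz":0,"gripper":-1},{"x":-14.6,"y":1.6,"z":-7,"rx":0,"ry":0,"rz":0,"gripper":-1},{"x":-18,"y":0,"z":-8.8,"rx":0,"ry":0,"rz":0,"gripper":-1},{"x":-21.5,"y":-2.1,"z":-10.5,"rx":0,"ry":0,"rz":0,"gripper":-1}]'

```text
clock: 9.05
eef_pos: [632.8, 185.4, 188.8]
tcp_rot: [3.141, -0.454, 0.098]
contact_force: [1.9, 2.2, 0.8]
opening: 0.001
grasp_force: 1.2
```

Contact with the pin at a few newtons; continuing the arc.

servo_tool --deltas '[{"x":-2.5,"y":-2,"z":-1.3,"rx":0,"ry":0,"rz":0,"gripper":-1},{"x":-5,"y":-4.5,"z":-2.6,"rx":0,"ry":0,"rz":0,"gripper":-1},{"x":-7,"y":-7,"z":-3.7,"rx":0,"ry":0,"rz":0,"gripper":-1},{"x":-9,"y":-10,"z":-4.8,"rx":0,"ry":0,"rz":0,"gripper":-1},{"x":-10.5,"y":-12.5,"z":-5.5,"rx":0,"ry":0,"rz":0,"gripper":-1},{"x":-11.5,"y":-14.5,"z":-6.2,"rx":0,"ry":0,"rz":0,"gripper":-1}]'

```text
clock: 9.65
eef_pos: [621.6, 170.4, 182.2]
tcp_rot: [3.14, -0.454, 0.098]
contact_force: [4.0, -1.0, 0.9]
opening: 0.002
grasp_force: 2.1
```

```bash
python3 - <<'E'
from h import *
s=r.sense();print(s['eef_pos'],s['clock'],s['contact_force'])
a_=r.grab_frame('side');cv2.imwrite('pics/s8.png',a_)
for n in('catch_pin','catch'):print(r.recognise(n,'side')[:2])
# yellow pixels in the prop area
hsv=cv2.cvtColor(a_,cv2.COLOR_BGR2HSV);m=cv2.inRange(hsv,(22,150,120),(35,255,255))
n,l,st,ce=cv2.connectedComponentsWithStats(m)
for i in range(1,n):
    if st[i,4]>8 and st[i,0]>200:print(st[i],ce[i])
p=[704.18,115.87,.0982]
for h in(.2,.8,1.0,1.2,1.4):print(h,proj('side',W(p,pin(h)))[0],'nose',proj('side',W(p,ax(160,27*np.sin(h),45-27*np.cos(h))))[0],proj('side',W(p,pin(h,160)))[0])
E
```

```text
[621.5828 170.3581 182.1536] 9.65 [ 4.0085 -1.0467  0.8705]
[{'box': [315.0, 290.8, 32.8, 6.1], 'conf': 0.71}]
[{'box': [317.7, 291.8, 32.1, 4.6], 'conf': 0.49}]
[ 320    0   55   78 3805] [345.7787  35.5317]
[332 289  18  11 114] [341.4386 294.8246]
[317 290  11   8  60] [321.5167 293.6333]
0.2 [351.1816 284.7669] nose [317.0935 286.3217] [346.1749 299.5379]
0.8 [352.1351 281.6075] nose [315.8467 288.4982] [347.2499 296.0297]
1.0 [350.9635 280.1628] nose [316.4509 289.5352] [346.1275 294.4807]
1.2 [349.1281 278.6163] nose [317.5558 290.666 ] [344.3424 292.8424]
1.4 [346.711  277.0271] nose [319.1226 291.8447] [341.9745 291.177 ]
```

servo_tool --deltas '[{"x":-11,"y":0,"z":24,"rx":0,"ry":0,"rz":0,"gripper":-1},{"x":-26,"y":-2.5,"z":54,"rx":0,"ry":0,"rz":0,"gripper":-1},{"x":-26,"y":-24,"z":74,"rx":0,"ry":0,"rz":0,"gripper":-1},{"x":-26,"y":-46,"z":94,"rx":0,"ry":0,"rz":0,"gripper":-1},{"x":-26,"y":-67.6,"z":113,"rx":0,"ry":0,"rz":0,"gripper":-1},{"x":-26,"y":-67.6,"z":113,"rx":0,"ry":0,"rz":0,"gripper":-1}]'

```text
clock: 10.4
eef_pos: [595.8, 101.6, 297.5]
tcp_rot: [3.14, -0.456, 0.096]
contact_force: [0.7, 1.0, 0.3]
opening: -0.001
grasp_force: 0.0
```

```bash
python3 - <<'E'
from h import *
s=r.sense();print(s['eef_pos'],s['tcp_rot'],s['clock'],s['contact_force'])
a_=r.grab_frame('side');b=r.grab_frame('top')
im=np.zeros((450,800,3),np.uint8);im[:]=0
im[:450,:400]=cv2.resize(a_[220:345,290:401],(400,450),interpolation=2);im[:400,400:]=cv2.resize(b[150:250,210:310],(400,400),interpolation=2)
cv2.imwrite('pics/c9.png',im)
E
```

```text
[595.8065 101.5803 297.4625] [ 3.1405 -0.4559  0.0958] 10.4 [0.6692 0.9615 0.3367]
```

View pics/c9.png

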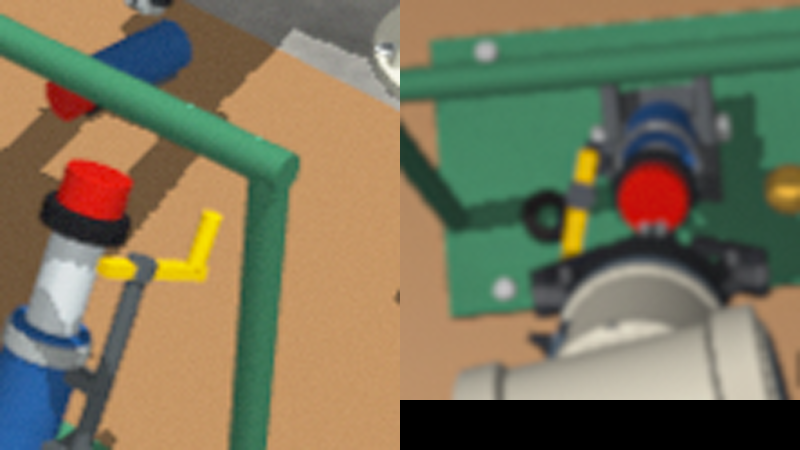

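servo_tool --deltas '[{"x":8.7,"y":0.9,"z":-18,"rx":0,"ry":0,"rz":0,"gripper":-1},{"x":17.4,"y":1.7,"z":-36,"rx":0,"ry":0,"rz":0,"gripper":-1},{"x":26.2,"y":2.6,"z":-54,"rx":0,"ry":0,"rz":0,"gripper":-1},{"x":34.9,"y":3.4,"z":-72,"rx":0,"ry":0,"rz":0,"gripper":-1},{"x":39.2,"y":3.9,"z":-81,"rx":0,"ry":0,"rz":0,"gripper":-1},{"x":41.4,"y":4.1,"z":-85.4,"rx":0,"ry":0,"rz":0,"gripper":-1},{"x":43.6,"y":4.3,"z":-89.9,"rx":0,"ry":0,"rz":0,"gripper":-1},{"x":45.8,"y":4.5,"z":-94.4,"rx":0,"ry":0,"rz":0,"gripper":-1},{"x":48,"y":4.7,"z":-98.9,"rx":0,"ry":0,"rz":0,"gripper":-1},{"x":50.1,"y":4.9,"z":-103.4,"rx":0,"ry":0,"rz":0,"gripper":-1}]'

```text
clock: 11.5
eef_pos: [645.7, 108.1, 191.9]
tcp_rot: [3.14, -0.454, 0.098]
contact_force: [-2.7, 1.8, 2.2]
opening: -0.002
grasp_force: 1.3
```

servo_tool --deltas '[{"x":0.9,"y":0.1,"z":-1.8,"rx":0,"ry":0,"rz":0,"gripper":-1},{"x":1.7,"y":0.2,"z":-3.6,"rx":0,"ry":0,"rz":0,"gripper":-1},{"x":2.6,"y":0.3,"z":-5.4,"rx":0,"ry":0,"rz":0,"gripper":-1},{"x":3.1,"y":0.3,"z":-6.3,"rx":0,"ry":0,"rz":0,"gripper":-1}]'

```text
clock: 11.9
eef_pos: [648.7, 108.3, 185.4]
tcp_rot: [3.14, -0.454, 0.098]
contact_force: [-1.1, 2.1, 1.6]
opening: 0.002
grasp_force: 1.2
```

servo_tool --deltas '[{"x":0.45,"y":0,"z":-0.9,"rx":0,"ry":0,"rz":0,"gripper":-1},{"x":0.9,"y":0.1,"z":-1.8,"rx":0,"ry":0,"rz":0,"gripper":-1},{"x":1.3,"y":0.1,"z":-2.7,"rx":0,"ry":0,"rz":0,"gripper":-1}]'

```text
clock: 12.2
eef_pos: [650.0, 108.4, 182.8]
tcp_rot: [3.14, -0.454, 0.098]
contact_force: [-0.5, 2.3, 2.0]
opening: -0.003
grasp_force: 1.2
```

servo_tool --deltas '[{"x":0.45,"y":0,"z":-0.9,"rx":0,"ry":0,"rz":0,"gripper":-1},{"x":0.9,"y":0.1,"z":-1.8,"rx":0,"ry":0,"rz":0,"gripper":-1},{"x":1.3,"y":0.1,"z":-2.7,"rx":0,"ry":0,"rz":0,"gripper":-1}]'

```text
clock: 12.5
eef_pos: [651.3, 108.4, 180.1]
tcp_rot: [3.14, -0.454, 0.098]
contact_force: [-1.3, 2.1, 3.6]
opening: -0.002
grasp_force: 2.4
```

servo_tool --deltas '[{"x":0.45,"y":0,"z":-0.9,"rx":0,"ry":0,"rz":0,"gripper":-1},{"x":0.9,"y":0.1,"z":-1.8,"rx":0,"ry":0,"rz":0,"gripper":-1}]'

```text
clock: 12.7
eef_pos: [652.2, 108.6, 178.3]
tcp_rot: [3.14, -0.454, 0.098]
contact_force: [-2.9, 1.5, 4.8]
opening: -0.004
grasp_force: 3.1
```

Spring resistance rising (≈5.5 N): the foot is being squeezed.

servo_tool --deltas '[{"x":0.45,"y":0,"z":-0.9,"rx":0,"ry":0,"rz":0,"gripper":-1},{"x":0.9,"y":0.1,"z":-1.8,"rx":0,"ry":0,"rz":0,"gripper":-1}]'

```text
clock: 12.9
eef_pos: [653.0, 108.6, 176.8]
tcp_rot: [3.14, -0.454, 0.098]
contact_force: [-11.1, 0.7, 15.9]
opening: 0.008
grasp_force: 9.9
```

servo_tool --deltas '[{"x":0.3,"y":0,"z":-0.6,"rx":0,"ry":0,"rz":0,"gripper":-1},{"x":0.5,"y":0,"z":-1,"rx":0,"ry":0,"rz":0,"gripper":-1},{"x":0.5,"y":0,"z":-1,"rx":0,"ry":0,"rz":0,"gripper":-1}]'

```text
clock: 13.2
eef_pos: [653.1, 108.6, 176.5]
tcp_rot: [3.14, -0.454, 0.098]
contact_force: [-12.7, 0.5, 18.2]
opening: -0.002
grasp_force: 11.2
```

servo_tool --deltas '[{"x":0.4,"y":0,"z":-0.9,"rx":0,"ry":0,"rz":0,"gripper":-1},{"x":0.4,"y":0,"z":-0.9,"rx":0,"ry":0,"rz":0,"gripper":-1}]'

```text
clock: 13.4
eef_pos: [653.4, 108.7, 176.1]
tcp_rot: [3.14, -0.454, 0.098]
contact_force: [-17.7, 0.5, 24.9]
opening: -0.006
grasp_force: 15.0
```

servo_tool --deltas '[{"x":0.4,"y":0,"z":-0.9,"rx":0,"ry":0,"rz":0,"gripper":-1},{"x":0.4,"y":0,"z":-0.9,"rx":0,"ry":0,"rz":0,"gripper":-1},{"x":0.4,"y":0,"z":-0.9,"rx":0,"ry":0,"rz":0,"gripper":-1}]'

```text
clock: 13.7
eef_pos: [653.6, 108.7, 175.8]
tcp_rot: [3.14, -0.454, 0.098]
contact_force: [-23.7, -0.4, 31.9]
opening: 0.001
grasp_force: 19.6
```

servo_tool --deltas '[{"x":-4.4,"y":-0.4,"z":9,"rx":0,"ry":0,"rz":0,"gripper":-1},{"x":-17.4,"y":-1.7,"z":36,"rx":0,"ry":0,"rz":0,"gripper":-1},{"x":-34.9,"y":-3.4,"z":72,"rx":0,"ry":0,"rz":0,"gripper":-1},{"x":-52,"y":-5,"z":108,"rx":0,"ry":0,"rz":0,"gripper":-1},{"x":-70,"y":-7,"z":144,"rx":0,"ry":0,"rz":0,"gripper":-1},{"x":-87,"y":-8.5,"z":180,"rx":0,"ry":0,"rz":0,"gripper":-1},{"x":-87,"y":-8.5,"z":180,"rx":0,"ry":0,"rz":0,"gripper":-1}]'

```text
clock: 14.4
eef_pos: [568.0, 100.2, 359.4]
tcp_rot: [3.141, -0.461, 0.097]
contact_force: [0.9, 0.3, 0.1]
opening: -0.003
grasp_force: 0.0
```

```bash
python3 - <<'E'
from h import *
print(r.sense()['contact_force'],r.sense()['clock'])
a_=r.grab_frame('side');b=r.grab_frame('top')
def comps(im,lo,hi,x0,x1,y0,y1):
    m=cv2.inRange(cv2.cvtColor(im,cv2.COLOR_BGR2HSV),lo,hi)
    n,l,st,ce=cv2.connectedComponentsWithStats(m)
    return [(st[i].tolist(),ce[i].round(1).tolist()) for i in range(1,n) if st[i,4]>15 and x0<ce[i][0]<x1 and y0<ce[i][1]<y1]
for nm,i in(('side',a_),('top',b)):
    print(nm,'yellow',comps(i,(20,150,120),(35,255,255),200,400,140,400),'red',comps(i,(0,180,100),(6,255,255),200,400,140,400))
p=[704.18,115.87,.0982]
for s in(136,158,196):print(s,proj('side',W(p,ax(s)))[0],proj('top',W(p,ax(s)))[0])
E
```

```text
[0.9367 0.2577 0.0672] 14.4
side yellow [([333, 278, 19, 21, 178], [343.3, 289.6]), ([317, 291, 11, 7, 62], [321.9, 294.1]), ([270, 332, 8, 7, 26], [273.4, 334.7])] red [([303, 243, 13, 11, 82], [308.0, 248.2]), ([301, 281, 20, 18, 251], [309.7, 289.0])]
top yellow [([254, 187, 6, 9, 40], [256.3, 191.2]), ([303, 192, 9, 10, 64], [306.8, 196.4]), ([249, 202, 8, 19, 84], [252.4, 210.5])] red [([265, 187, 17, 17, 228], [273.3, 195.5]), ([390, 311, 13, 8, 98], [396.0, 314.3]), ([250, 320, 18, 9, 139], [258.5, 323.9])]
136 [308.4923 292.9374] [272.9849 194.6849]
158 [311.5552 283.2551] [272.7657 196.6968]
196 [316.9291 266.2683] [272.3706 200.3208]
```

```bash
python3 -c "from rig import r; print(r.sign_off())"
```

```text
the job is handed in; nothing more can be done
None
```

The job is handed in at about 14.5 s on the clock. The inner tube clicked home first, held at about 37 N. The yellow catch was then swung roughly 1.2 rad aside. The middle tube was pressed onto its hidden stop at about 39 N and the arm drawn clear. Force readings and the last camera check agree with this, but sign-off returned no verdict.

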